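# Load a flanged bush into a carrier and hang the carrier up

### The job

Take the flanged bush from the sloping rest and seat it in the empty pocket of the orange carrier, flange down and narrow collar up, like the one already fitted. Then pick the carrier up by its handle bar and hang it on the two hooks of the stand, level and at rest with the bush still seated in its pocket.

Things in the scene. Friction and masses are not known exactly. Their poses are not given: they have to be found in the camera images.
- bush: Loose pale grey flanged bush, 80 g: round flange 54 mm across, 10 mm thick, with a narrower round collar 32 to 34 mm across, its top about 20 mm above the flange's underside. Origin: centre of the flange's underside. Own z runs along its axis from flange to collar. It starts leaning on the sloping rest, flange against the slope, collar outward, z at 45 degrees from vertical.
- rest: Fixed blue and aluminium sloping rest; origin: on the bench in its foot (110 x 100 mm). A plate 84 mm long, 90 mm wide slopes at 45 degrees and faces its own -x and up; the slope's centre, where the bush lies, is 85 mm above the origin. Two pins, 8 mm thick, 9 mm high, 36 mm apart, hold the bush from below; its sides are free.
- carrier: Loose orange carrier, 0.5 kg: plate 220 mm (x) by 130 mm (y), top 14 mm above the bench, on small feet. Origin: middle of its underside. Round pockets 58 mm across, 4 mm deep, 70 mm either side of the middle along x: that at +x holds a fixed flanged bush, flange down; that at -x, nearer the robot, is empty. A rigid steel handle stands across the middle, in the plane x = 0.
- pocket (a point): Centre of the floor of the empty pocket: 70 mm to -x of the carrier's origin, 10 mm above its underside; pocket 58 mm across, 4 mm deep. Axes as the carrier's.
- handle (a point): Middle of the handle's top bar, on its centre line: a round bar 8 mm thick along the carrier's y, 150 mm above the carrier's underside, between two uprights, equally thick, at y = -58 and +58 mm. Axes as the carrier's.
- hook_stand: Fixed steel stand; origin on the bench under the hook seats. Base plate 12 mm high, x -40 to +210 mm, 130 mm wide; column 22 mm thick at x = +165 mm, crosshead top 239 mm high. Two hooks of 8 mm rod at y = -33 and +33 mm run from the crosshead towards -x (to the robot), dip in a V and end in upturned tips at x = -22 mm.
- hook_seat (a point): Midway between the two V seats, 215 mm above the bench: where the handle bar's middle lies when hung. V's open upward, sides at 45 degrees, mouth 32 mm; arms and tips reach 15 mm above this point. Bring the bar, along the stand's y, from the stand's -x over the tips, then lower it: from the side the handle's uprights would strike the hooks. Axes as the stand's.

How it is judged (in metres and radians):
On the way, in this order (a step that is already met when the one before it is completed fails the run):
1. the bush is seated in the empty pocket, flange down, and let go, while the carrier stands on the bench (distance between bush and pocket below 0.005 m and z of bush in the frame of pocket between -0.003 and 0.002 m and angle between the z axis of bush and the z axis of carrier, either way round below 0.08 rad and angle between bush's own z axis and vertical below 0.35 rad and contact force between bush and the fingers below 0.1 N and height (world z) of carrier below 0.01 m), for 0.2 s.
2. the carrier hangs by its bar on both hooks, let go (x of handle in the frame of hook_seat between -0.008 and 0.008 m and y of handle in the frame of hook_seat between -0.022 and 0.022 m and z of handle in the frame of hook_seat between -0.006 and 0.006 m and angle between the y axis of carrier and the y axis of hook_stand, either way round below 0.2 rad and angle between carrier's own z axis and vertical below 0.2 rad and contact force between carrier and hook_stand above 2 N and contact force between carrier and the fingers below 0.1 N), for 0.2 s.
At the end, for the whole second after the job is handed in: Bush in the once-empty pocket, collar up, within 5 mm of its centre, 2 mm of its floor and 0.08 rad of square; bar in both V hooks, its middle within 8, 22, 6 mm (x, y, z) of the hook seat and 0.2 rad of parallel; carrier within 0.2 rad of level, carried by the hooks, released, under 0.04 m/s (all of step 2 and distance between bush and pocket below 0.005 m and z of bush in the frame of pocket between -0.003 and 0.002 m and angle between the z axis of bush and the z axis of carrier, either way round below 0.08 rad and angle between bush's own z axis and vertical below 0.35 rad and contact force between bush and the fingers below 0.1 N and linear speed of each of carrier, bush below 0.04 m/s); the robot touches nothing.
It also fails if it takes over 69 s, if anything falls off the work surface, if the arm or the gripper's body presses on something with over 40 N, if the wrist force passes 120 N, or if a joint passes its speed limit or range.

### The arm

A 6-joint arm with a two-finger parallel gripper is mounted at the origin on a cart in front of the work surface, level with it; the furniture and walls round the work are solid. World frame = base frame: x ahead of the robot, y to its left, z up, the work surface at z = 0. Lengths are in mm, angles in rad, forces in N, time in s.
With the tool pointing down it reaches from about 325 to 750 mm from the base axis. Payload 7.6 kg.
Tool frame: the origin (TCP) lies on the mounting face of the last link; the fingertips stand 173 mm ahead of it and the grasp point (between the pads) lies env.hold_point_z ahead of it (env.hold_point_z is the distance from the TCP to the grasp point, in mm); z points along the fingers, y is the line along which they close (so a half turn about z gives the same grasp; the last joint's range is limited). The gripper opens to 85 mm and grips with 20 to 120 N. Pads are 22 mm wide; open, the fingers measure 114 mm over their backs; the gripper's body (76 mm by 85 mm) begins 54 mm behind the grasp point. The pads swing forward as they close: fully open they stand 13 mm farther back than shut.
Start: joints at [1.209, 0.052, 1.401, -0, 1.689, -0.07], TCP at [151.008, 502.818, 404.723] pointing down, gripper open.
Joint ranges: [-2.9, 2.9], [-0.91, 2.17], [0.12, 2.37], [-1.06, 4.2], [0.26, 2.73], [-2.93, 2.93]. Speed limits (rad/s): [2.57, 2.57, 3.01, 3.14, 3.14, 3.14].

### API

Orientations are given as a unit quaternion [x, y, z, w].
In Python, from station import env gives the robot as it stands.
- The arm moves only by the shell command python3 jog.py [FORCE], which reads ROWS from standard input. ROWS is a JSON object with one list for each field, all of the same length, 1 to 12, a row being the entries at one place: tx, ty, tz (the shift in shares of the most that a row can go, 1 being 62.5 mm), yaw (a turn about the tool's z in units of 0.25 rad), aperture (the finger opening in mm); each row shifts and turns the commanded pose from where the row before left it, along the tool's axes as they then stand; what a row does not reach is not made up. A row lasts 1/8 s, in which the tool goes at most 62.5 mm and 0.188 rad, less where a joint would pass 70% of its speed; a pose out of reach is approached as far as the arm can. The fingers move at their own pace and stop on an object; FORCE is the grip in N (left out, the last holds). Time passes only in rows, so rows that do not move let the fingers close. It prints the time, the measured TCP pose, the force, the opening and the grip force at its end. Input that does not fit is refused with a message, and nothing moves.
- env.sense(): the state, without advancing time (a new reading comes with each control period).
- env.read_camera(name): name is "scene" or "top" or "wrist"; returns the picture (480x640x3 uint8, blue, green, red); there is no depth.
- env.get_calibration(name): a dict with "mtx" (3x3 intrinsics, pixels), "distortion" ([k1, k2, p1, p2, k3] as OpenCV has them; the pictures are not rectified), "R" (3x3) and "t" (3): a world point X has camera coordinates R X + t; the wrist camera has in their place "T_tool_cam" (4x4, takes a point from camera to tool coordinates, whose origin is the TCP and whose axes are the flange's). Camera axes: x right, y down, z forward; pixel columns grow to the right and rows downward; lengths in mm; the calibration is good to about 2 mm. A picture is of the moment at which its call begins: read the wrist's pose just before it. get_calibration takes no time and is no camera call.
- env.job_done(): hands the job in; it is judged then, once.
The state is a dict: "time": time; "joint_pos": joint angles; "dq": joint speeds; "effort": joint torques, N m; "position": TCP position; "ee_rot": TCP orientation; "force": force on the tool from outside, world axes, zero at the start; "ft_torque": the same for the moment, N m; "width": finger opening in mm; "grasp_force": force on a finger pad.
Only numpy, scipy, OpenCV 4.12 (cv2) and the standard library are available. Lean on these libraries where they do the work, as an engineer would, in place of code of your own. Each camera call takes 0.05 s, during which the arm holds its last target. There are 200 camera calls.

## Working session

There is one attempt and no reset: what is moved stays moved. The work goes in short steps, Python scripts to look and compute and a shell command to move; the robot and the scene stay as the last step left them, time stands still between calls to the robot, and variables do not carry over. Pictures are saved under pics/ and viewed, at most 10 in all, crops included, and the job is handed in when it is done.

```bash
ls; mkdir -p pics; python3 - <<'E'
from station import env
import cv2,numpy as np
s=env.sense();print(s['position'],s['ee_rot'],s['width'],env.hold_point_z,s['time'])
for n in("scene","top","wrist"):
    im=env.read_camera(n);cv2.imwrite(f"pics/{n}0.png",im)
    c=env.get_calibration(n);print(n,{k:np.round(np.array(v),4).tolist() for k,v in c.items()})
E
```

```text
jog.py
pics
station.py
[151.0035387  502.77713708 403.87432107] [ 1.45394242e-01  9.89373489e-01 -7.67625208e-04 -1.57137038e-04] 85.50392895230715 154.70000000000002 0.0
scene {'mtx': [[570.5469, 0.0, 322.8257], [0.0, 570.5469, 228.4971], [0.0, 0.0, 1.0]], 'distortion': [0.0184, 0.0, 0.0, 0.0, 0.0], 'R': [[-0.8758, -0.4827, -0.0047], [-0.2385, 0.4411, -0.8652], [0.4197, -0.7565, -0.5015]], 't': [481.5992, 238.2475, 1205.3992]}
top {'mtx': [[555.8389, 0.0, 332.9299], [0.0, 555.8389, 244.454], [0.0, 0.0, 1.0]], 'distortion': [-0.1284, 0.0, 0.0, 0.0, 0.0], 'R': [[0.0174, -0.9996, -0.0211], [-0.9976, -0.0159, -0.0681], [0.0678, 0.0222, -0.9975]], 't': [54.4769, 534.9625, 1287.1205]}
wrist {'mtx': [[417.0913, 0.0, 316.4251], [0.0, 417.0913, 237.7627], [0.0, 0.0, 1.0]], 'distortion': [-0.0706, 0.0, 0.0, 0.0, 0.0], 'T_tool_cam': [[-0.0001, -0.9586, -0.2848, 72.0637], [1.0, 0.0, -0.0003, -0.3744], [0.0003, -0.2848, 0.9586, 31.8081], [0.0, 0.0, 0.0, 1.0]]}
```
View pics/top0.png

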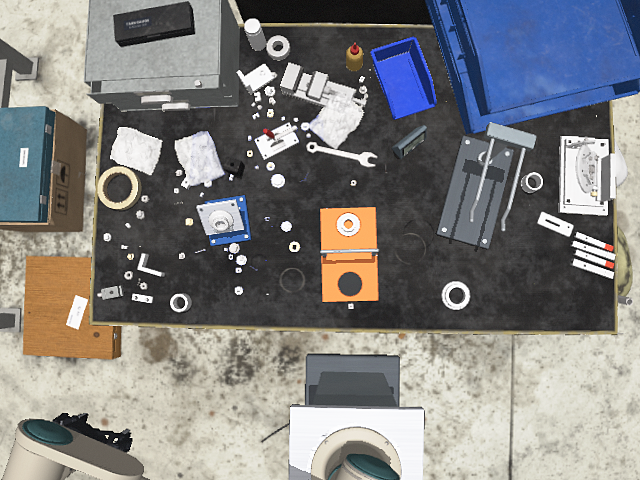

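View pics/scene0.png

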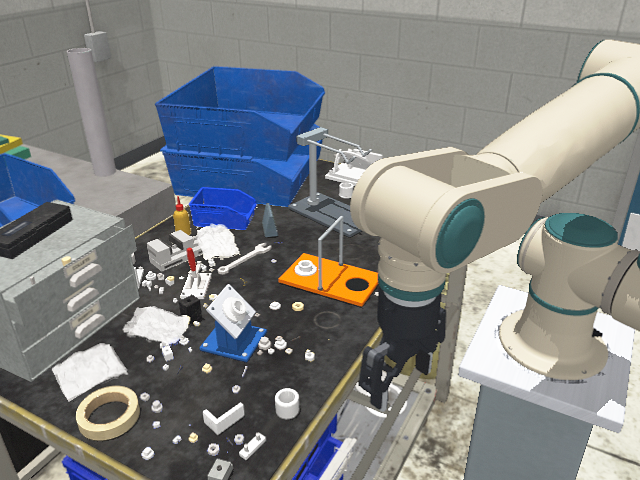

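The top view shows the rest and bush at about (222,220), the carrier centre at (349,255) with its pocket at (349,285), and the hook stand at (478,190) with hook tips near (475,220) and (503,230). The scene view shows the collar facing the robot side, at about (236,308).

```bash
cat > h.py <<'E'
import cv2,numpy as np
from station import env
from scipy.spatial.transform import Rotation as Ro
def ray(name,px,s=None):
    c=env.get_calibration(name)
    p=cv2.undistortPoints(np.array(px,float).reshape(-1,1,2),np.array(c['mtx']),np.array(c['distortion'])).reshape(-1,2)
    d=np.c_[p,np.ones(len(p))]
    if name=='wrist':
        T=np.array(c['T_tool_cam']);R=Ro.from_quat(s['ee_rot']).as_matrix()
        o=R@T[:3,3]+np.array(s['position']);return o,d@(R@T[:3,:3]).T
    R=np.array(c['R']);return -R.T@np.array(c['t']),d@R
def onz(name,px,z,s=None):
    o,d=ray(name,px,s);return o+d*((z-o[2])/d[:,2])[:,None]
def tri(r1,r2): # (o,d) single rays
    (a,u),(b,v)=r1,r2;u=u/np.linalg.norm(u);v=v/np.linalg.norm(v)
    t=np.linalg.lstsq(np.c_[u,-v],b-a,rcond=None)[0];p,q=a+t[0]*u,b+t[1]*v
    return (p+q)/2,np.linalg.norm(p-q)
def orange(im):
    h=cv2.cvtColor(im,cv2.COLOR_BGR2HSV);m=cv2.inRange(h,(5,150,120),(22,255,255))
    return m
E
python3 - <<'E'
from h import *
t=cv2.imread('pics/top0.png');s=cv2.imread('pics/scene0.png')
m=orange(t);cs=max(cv2.findContours(m,0,2)[0],key=cv2.contourArea)
b=cv2.boxPoints(cv2.minAreaRect(cs));print('orange',b.round(1).tolist())
w=onz('top',b,14);print(w.round(1).tolist(),[np.linalg.norm(w[i]-w[i-1]).round(1) for i in range(4)],w.mean(0).round(1))
def crop(im,x,y,w,h): return cv2.resize(im[y:y+h,x:x+w],(400,300),interpolation=cv2.INTER_CUBIC)
c=np.vstack([np.hstack([crop(t,182,185,80,60),crop(s,196,275,80,60)]),np.hstack([crop(t,430,110,160,120+0),crop(s,280,115,120,90)])])
cv2.imwrite('pics/c1.png',c)
print(onz('top',[[222,222],[478,190]],85).round(0))
E
```

```text
orange [[22.899999618530273, 356.20001220703125], [25.100000381469727, 256.1000061035156], [114.0, 258.0], [111.9000015258789, 358.1000061035156]]
[[244.7, 826.7, 14.0], [493.0, 830.0, 14.0], [493.0, 593.8, 14.0], [251.4, 591.6, 14.0]] [np.float64(235.2), np.float64(248.4), np.float64(236.1), np.float64(241.6)] [370.5 710.5  14. ]
[[ 576.  313.   85.]
 [ 658. -263.   85.]]
```

View pics/c1.png

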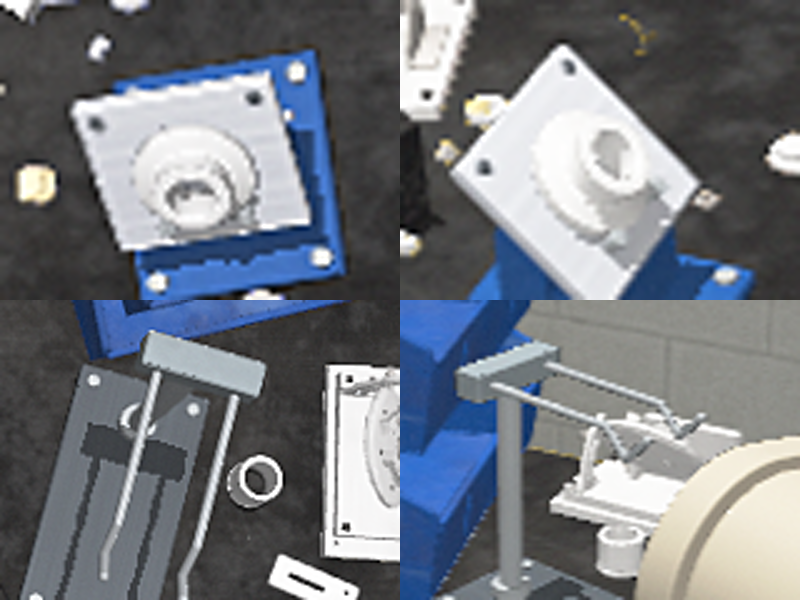

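The crops show the flange centre at about top (221,219), the collar mouth at top (221,224.6) and scene (238.6,308), and plate edges that can be used for yaw. The hooks end at top (471,219) and (503,227).

```bash
python3 - <<'E'
from h import *
t=cv2.imread('pics/top0.png')
m=orange(t);m[:,:300]=0;m[:,400:]=0;m[:195]=0;m[310:]=0
b=cv2.boxPoints(cv2.minAreaRect(cv2.findNonZero(m)))
w=onz('top',b,14);print(b.tolist(),w.round(1).tolist(),[np.linalg.norm(w[i]-w[i-1]).round(1) for i in range(4)],w.mean(0).round(1))
cr=lambda x,y:[182+x/5,185+y/5]
for z,p in((115,[cr(75,100),cr(270,73)]),(55,[cr(122,248),cr(308,222)])):
    a=onz('top',p,z);d=a[1]-a[0];print('plate',a.round(1).tolist(),np.linalg.norm(d).round(1),np.degrees(np.arctan2(d[0],-d[1])).round(1))
one=lambda n,p:(lambda o,d:(o,d[0]))(*ray(n,[p]))
print('collar',tri(one('top',cr(196,198)),one('scene',[238.6,308])))
k=lambda x,y:[430+x/2.5,110+y/2.5]
p=onz('top',[k(145,347-300),k(264,380-300),k(104,575-300),k(184,597-300)],235);print('stand',p.round(1).tolist())
p=onz('top',[k(90,370-300)],12);print(p.round(1))
E
```

```text
[[319.3076477050781, 208.0748291015625], [375.6252746582031, 206.51043701171875], [378.2259216308594, 300.13262939453125], [321.9082946777344, 301.697021484375]] [[620.3, 97.3, 14.0], [626.0, -36.1, 14.0], [405.3, -44.9, 14.0], [399.3, 87.0, 14.0]] [np.float64(221.2), np.float64(133.5), np.float64(220.9), np.float64(132.1)] [512.7  25.8  14. ]
plate [[610.3, 364.1, 115.0], [623.2, 276.9, 115.0]] 88.2 8.4
plate [[549.7, 355.8, 55.0], [563.0, 269.0, 55.0]] 87.8 8.7
collar (array([570.70172506, 314.13683065,  91.092994  ]), np.float64(2.1632699056494142))
stand [[757.1, -248.9, 235.0], [732.7, -346.2, 235.0], [572.0, -214.0, 235.0], [555.7, -278.1, 235.0]]
[[ 796.8 -252.9   12. ]]
```

Careful with the scale: shifts go in shares of 62.5 mm and turns go in units of 0.25 rad. That gives: -43.5 mm is -0.696, -27.6 mm is -0.4416, -0.147 rad is -0.588.

```bash
echo '{"tx":[0, 0, 0, -0.696, -0.696, -0.696, -0.696, -0.696, -0.696, -0.696, -0.696, -0.696], "ty":[0, 0, 0, -0.4416, -0.4416, -0.4416, -0.4416, -0.4416, -0.4416, -0.4416, -0.4416, -0.4416], "tz":[0, 0, 0, 0.1312, 0.1312, 0.1312, 0.1312, 0.1312, 0.1312, 0.1312, 0.1312, 0.1312], "yaw":[-0.588, -0.588, -0.584, 0, 0, 0, 0, 0, 0, 0, 0, 0], "aperture":[65, 65, 65, 65, 65, 65, 65, 65, 65, 65, 65, 65]}' | python3 jog.py 20; echo '{"tx":[0, 0], "ty":[0, 0], "tz":[0, 0], "yaw":[0, 0], "aperture":[65, 65]}' | python3 jog.py
python3 - <<'E'
from h import *
s=env.sense();print(s['position'],s['ee_rot'])
im=env.read_camera('wrist');cv2.imwrite('pics/w1.png',im)
E
```

```text
time: 1.65
position: [576.3, 314.1, 330.2]
ee_rot: [-0.074, 0.997, -0.0, -0.0]
force: [0.0, 1.4, -0.8]
width: 64.7
grasp_force: 0.0
time: 1.9
position: [574.7, 315.1, 330.5]
ee_rot: [-0.074, 0.997, 0.0, -0.001]
force: [-1.0, 0.6, -0.2]
width: 64.7
grasp_force: 0.0
[574.70573977 315.08757003 330.48085359] [-7.39830450e-02  9.97259370e-01  1.82362179e-05 -5.06939065e-04]
```

View pics/w1.png

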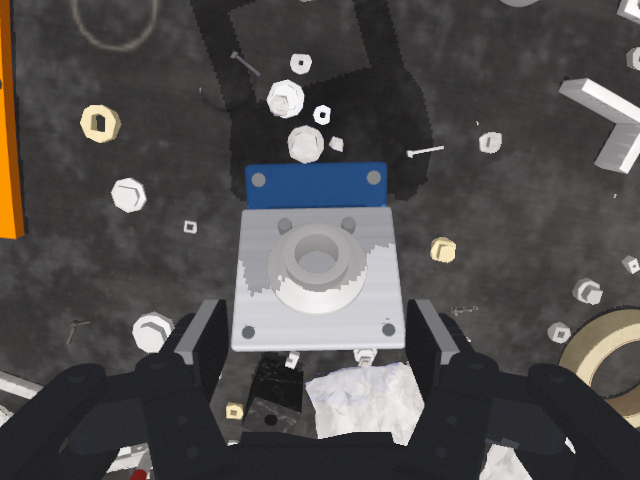

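The wrist view shows the plate square to the gripper. The collar rim is centred near (317,254), the flange spans columns 268–367, and the finger tips are near (215,300) and (420,300).

```bash
python3 - <<'E'
from h import *
s=dict(position=[574.7,315.1,330.5],ee_rot=[-.074,.99726,0,-.0005])
R=Ro.from_quat(s['ee_rot']).as_matrix()
for z,p in((99,[317,254]),(99,[283,254]),(99,[352,254]),(92,[268,265]),(92,[367,265]),(115,[232,349]),(115,[404,349]),(55,[243,209]),(55,[390,209])):
    w=onz('wrist',[p],z,s)[0];print(z,p,w.round(1),(R.T@(w-s['position'])).round(1))
o,d=ray('wrist',[[228,302],[408,302]],s);o=R.T@(o-s['position']);d=d@R
for dd,y in zip(d,(-32.3,32.3)): print('tip',(o+dd*(y-o[1])/dd[1]).round(1))
E
```

```text
99 [317, 254] [570.2 314.1  99. ] [  4.4  -0.3 231.5]
99 [283, 254] [572.7 297.1  99. ] [  4.4 -17.5 231.5]
99 [352, 254] [567.6 331.6  99. ] [  4.4  17.4 231.5]
92 [268, 265] [582.4 289.8  92. ] [ -4.1 -26.2 238.5]
92 [367, 265] [574.7 341.5  92. ] [ -4.1  26.1 238.5]
115 [232, 349] [621.1 278.5 115. ] [-40.7 -43.1 215.5]
115 [404, 349] [608.3 364.1 115. ] [-40.7  43.5 215.5]
55 [243, 209] [563.3 268.4  55. ] [ 17.9 -44.6 275.5]
55 [390, 209] [550.4 355.4  55. ] [ 17.9  43.5 275.5]
tip [  7.9 -32.3 167.8]
tip [  7.7  32.3 168.2]
```

In the tool's units: 0.5 mm is 0.008, 25 mm is 0.4.

```bash
echo '{"tx":[0.008, 0.008, 0, 0, 0], "ty":[0, 0, 0, 0, 0], "tz":[0.4, 0.4, 0.24, 0.136, 0], "yaw":[0, 0, 0, 0, 0], "aperture":[65, 65, 65, 65, 65]}' | python3 jog.py; echo '{"tx":[0, 0, 0, 0], "ty":[0, 0, 0, 0], "tz":[0, 0, 0, 0], "yaw":[0, 0, 0, 0], "aperture":[45, 45, 45, 45]}' | python3 jog.py 30
python3 - <<'E'
from h import *
s=env.sense();print(s['force'],s['position'])
im=env.read_camera('wrist');cv2.imwrite('pics/w2.png',im[150:480,80:560])
E
```

```text
time: 2.58
position: [573.7, 315.0, 257.5]
ee_rot: [-0.074, 0.997, 0.0, -0.0]
force: [-0.6, 0.6, 0.7]
width: 65.0
grasp_force: 0.0
time: 3.08
position: [574.0, 315.0, 259.2]
ee_rot: [-0.074, 0.997, 0.001, 0.001]
force: [-3.6, -0.6, 5.7]
width: 48.9
grasp_force: 30.4
[-3.60461684 -0.57987179  5.65346957] [574.02639497 315.0173077  259.20805432]
```

View pics/w2.png

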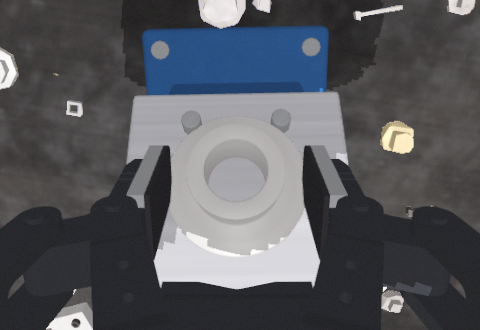

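The wrist view shows the pads closed on the flange at crop columns 168 and 303. The 48.9 mm opening means they hold a chord rather than the diameter. The rim also appears about 8 mm deeper than I assumed, which agrees with the triangulated z of 91. I'll reopen, go lower and regrip.

```bash
echo '{"tx":[0, 0, 0, -0.008, -0.008, 0], "ty":[0, 0, 0, 0, 0, 0], "tz":[0, 0, 0, 0.064, 0.064, 0], "yaw":[0, 0, 0, 0, 0, 0], "aperture":[65, 65, 65, 65, 65, 65]}' | python3 jog.py; echo '{"tx":[0, 0, 0, 0], "ty":[0, 0, 0, 0], "tz":[0, 0, 0, 0], "yaw":[0, 0, 0, 0], "aperture":[45, 45, 45, 45]}' | python3 jog.py 30
python3 - <<'E'
from h import *
s=env.sense();print(s['force'],s['position'])
im=env.read_camera('wrist');c=env.read_camera('scene')
cv2.imwrite('pics/w3.png',np.hstack([im[150:480,80:560],cv2.resize(c[260:370,190:296],(318,330),interpolation=cv2.INTER_CUBIC)]))
E
```

```text
time: 3.88
position: [574.8, 315.0, 250.7]
ee_rot: [-0.074, 0.997, 0.0, 0.0]
force: [-4.4, -2.7, 7.8]
width: 65.2
grasp_force: 4.8
time: 4.38
position: [574.7, 315.6, 253.5]
ee_rot: [-0.075, 0.997, 0.001, 0.001]
force: [-10.0, -3.3, 18.9]
width: 51.7
grasp_force: 38.9
[-9.95822972 -3.28739206 18.85856339] [574.72374311 315.57060036 253.45777118]
```

View pics/w3.png

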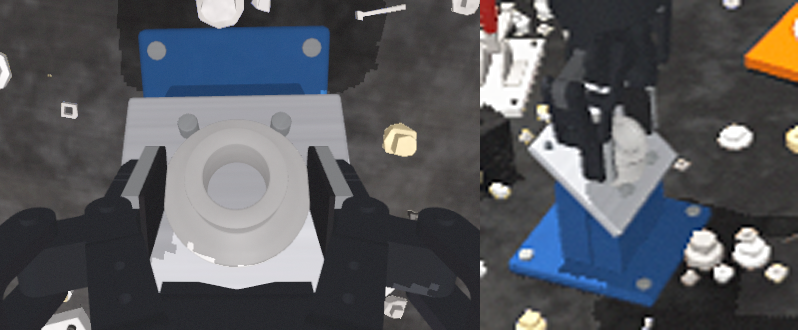

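The wrist view and scene crop show the tips resting on the plate. The pads are holding up-slope of the widest diameter (chord 51.7 mm), so I'll shift about 8 mm down-slope and slightly off the plate.

In the tool's units: 3.5 mm is 0.056.

```bash
echo '{"tx":[0, 0, 0, 0.056, 0.056, 0], "ty":[0, 0, 0, 0, 0, 0], "tz":[0, 0, 0, 0, 0, 0], "yaw":[0, 0, 0, 0, 0, 0], "aperture":[65, 65, 65, 65, 65, 65]}' | python3 jog.py; echo '{"tx":[0, 0, 0, 0], "ty":[0, 0, 0, 0], "tz":[0, 0, 0, 0], "yaw":[0, 0, 0, 0], "aperture":[45, 45, 45, 45]}' | python3 jog.py 30
```

```text
time: 5.22
position: [567.7, 314.0, 248.9]
ee_rot: [-0.074, 0.997, -0.0, -0.0]
force: [0.4, -0.5, -0.4]
width: 65.0
grasp_force: 0.0
time: 5.72
position: [567.8, 314.2, 249.8]
ee_rot: [-0.074, 0.997, 0.0, -0.0]
force: [-4.4, 1.4, 5.6]
width: 48.9
grasp_force: 30.7
```

```bash
python3 - <<'E'
from h import *
im=env.read_camera('wrist');c=env.read_camera('scene')
a=cv2.resize(im[280:450,215:420],None,fx=2.4,fy=2.4,interpolation=cv2.INTER_CUBIC)
b=cv2.resize(c[285:340,210:260],None,fx=6,fy=6,interpolation=cv2.INTER_CUBIC)
H=max(a.shape[0],b.shape[0]);P=lambda q:cv2.copyMakeBorder(q,0,H-q.shape[0],0,0,0)
cv2.imwrite('pics/w4.png',np.hstack([P(a),P(b)]))
E
```

```text
(no output)
```

View pics/w4.png

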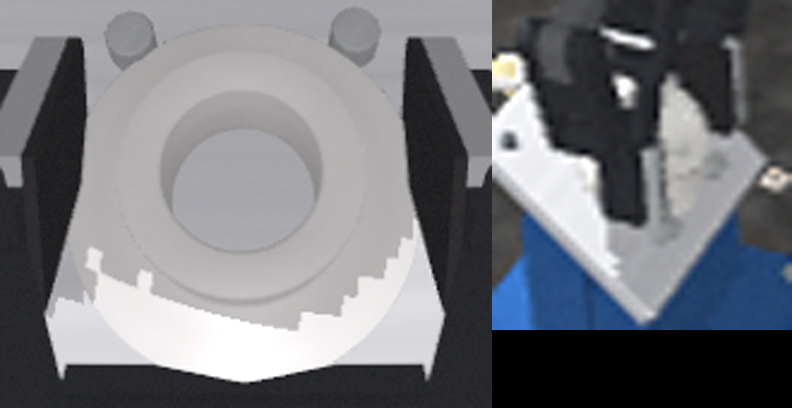

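The wrist crop shows that the flange rises in a cone to the collar, so pads near the tips wedge off its sloping top. The collar (columns 118–365) is free, and I'll grip that instead, a little higher up.

In the tool's units: -5.3 mm is -0.0848, 0.6 mm is 0.0096.

```bash
echo '{"tx":[0, 0, 0, 0.0096, 0.0096, 0], "ty":[0, 0, 0, 0, 0, 0], "tz":[0, 0, 0, -0.0848, -0.0848, 0], "yaw":[0, 0, 0, 0, 0, 0], "aperture":[65, 65, 65, 65, 65, 65]}' | python3 jog.py; echo '{"tx":[0, 0, 0, 0, 0], "ty":[0, 0, 0, 0, 0], "tz":[0, 0, 0, 0, 0], "yaw":[0, 0, 0, 0, 0], "aperture":[25, 25, 25, 25, 25]}' | python3 jog.py 30
```

```text
time: 6.58
position: [566.9, 313.8, 261.1]
ee_rot: [-0.074, 0.997, 0.0, 0.001]
force: [-0.2, -0.2, 0.4]
width: 65.0
grasp_force: 0.0
time: 7.2
position: [566.7, 313.7, 260.2]
ee_rot: [-0.074, 0.997, -0.0, -0.0]
force: [-5.2, -3.4, 4.6]
width: 30.9
grasp_force: 33.2
```

```bash
echo '{"tx":[0, 0, 0, 0, 0, 0, 0, 0, 0], "ty":[0, 0, 0, 0, 0, 0, 0, 0, 0], "tz":[0, 0, -0.048, -0.08, -0.128, -0.192, -0.192, -0.16, 0], "yaw":[0, 0, 0, 0, 0, 0, 0, 0, 0], "aperture":[25, 25, 25, 25, 25, 25, 25, 25, 25]}' | python3 jog.py 45
python3 - <<'E'
from h import *
s=env.sense();print(s['force'],s['position'],s['ee_rot'],s['width'])
im=env.read_camera('wrist');c=env.read_camera('scene')
a=cv2.resize(im[230:450,200:435],None,fx=2,fy=2,interpolation=cv2.INTER_CUBIC)
b=cv2.resize(c[270:340,210:270],None,fx=5,fy=5,interpolation=cv2.INTER_CUBIC)
H=max(a.shape[0],b.shape[0]);P=lambda q:cv2.copyMakeBorder(q,0,H-q.shape[0],0,0,0)
cv2.imwrite('pics/w5.png',np.hstack([P(a),P(b)]))
E
```

```text
time: 8.32
position: [566.9, 313.8, 311.5]
ee_rot: [-0.074, 0.997, 0.0, 0.001]
force: [0.4, -0.5, -1.8]
width: 30.8
grasp_force: 46.0
[ 0.36669718 -0.45605226 -1.82795888] [566.92249907 313.83287252 311.50797766] [-7.40457065e-02  9.97254087e-01  4.79610879e-04  1.13562659e-03] 30.795848421235387
```

View pics/w5.png

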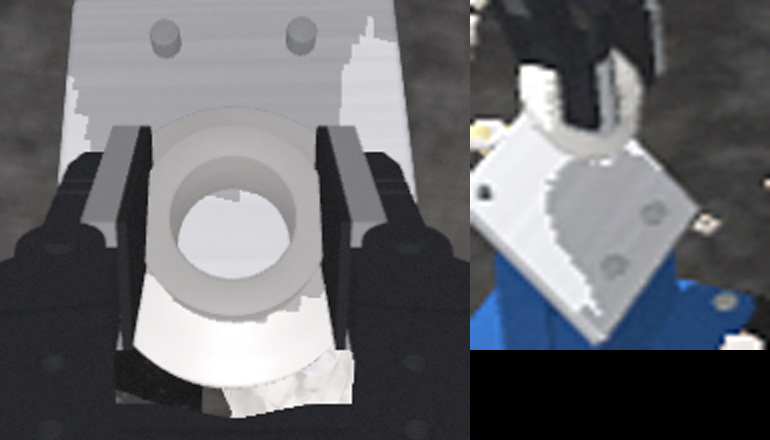

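The bush is held by its collar, centred left to right and still tilted at about 45°. The flange's low edge is at (316,283) and its high edge at (316,423), which puts the underside centre at tool (-22.5, 0, 182). I'll now move beside the carrier and measure the pocket.

Careful with the scale: shifts go in shares of 62.5 mm and turns go in units of 0.25 rad. That gives: -33 mm is -0.528, 24.3 mm is 0.3888, 0.105 rad is 0.42.

```bash
echo '{"tx":[0, 0.3888, 0.3888, 0.3888, 0.3888, 0.3888, 0.3888, 0, 0], "ty":[0, -0.528, -0.528, -0.528, -0.528, -0.528, -0.528, 0, 0], "tz":[0, -0.0512, -0.0512, -0.0512, -0.0512, -0.0512, -0.0512, 0, 0], "yaw":[0.42, 0, 0, 0, 0, 0, 0, 0, 0], "aperture":[25, 25, 25, 25, 25, 25, 25, 25, 25]}' | python3 jog.py
cat > pk.py <<'E'
from h import *
s=env.sense();im=env.read_camera('wrist');print(s['position'].round(1),s['ee_rot'].round(4),s['width'])
cv2.imwrite('pics/p.png',im)
t=env.read_camera('top')
m=orange(im);n,l,st,ce=cv2.connectedComponentsWithStats(m);k=1+np.argmax(st[1:,4]);m=(l==k).astype(np.uint8)*255
print('orange bbox',st[k])
for i,(c) in enumerate(cv2.findContours(m,cv2.RETR_CCOMP,cv2.CHAIN_APPROX_NONE)[0]):
    if 1500<cv2.contourArea(c)<20000:
        e=cv2.fitEllipse(c);w=onz('wrist',[e[0]],14,s)[0];print('hole',np.round(e[0],1),np.round(e[1],1),w.round(1))
E
python3 pk.py
```

```text
time: 9.55
position: [429.8, 109.8, 329.1]
ee_rot: [-0.021, 1.0, 0.0, 0.0]
force: [0.1, 0.2, -1.4]
width: 30.5
grasp_force: 46.6
[429.8 109.8 329.1] [-2.150e-02  9.998e-01  2.000e-04  1.000e-04] 30.50559918329494
orange bbox [   97   176   190   191 23429]
hole [194.4 232.5] [73.3 80.5] [441.6  23.2  14. ]
```

```bash
python3 - <<'E'
from h import *
t=cv2.imread('pics/top0.png');m=orange(t);m[:,:300]=0;m[:,400:]=0;m[:195]=0;m[310:]=0
for c in cv2.findContours(m,cv2.RETR_CCOMP,cv2.CHAIN_APPROX_NONE)[0]:
    if 200<cv2.contourArea(c)<2000: e=cv2.fitEllipse(c);print(np.round(e,1) if 0 else e,onz('top',[e[0]],14))
E
```

```text
((349.52374267578125, 283.6112365722656), (24.902936935424805, 25.045154571533203), 171.52967834472656) [[442.81992984  22.93046307  14.        ]]
((347.9315490722656, 224.12588500976562), (24.153949737548828, 24.731435775756836), 91.85183715820312) [[583.02134593  28.86129715  14.        ]]
```

In the tool's units: 30 mm is 0.48, -29 mm is -0.464.

```bash
echo '{"tx":[0.1168, 0.1168, 0.1152, 0, 0, 0, 0, 0, 0, 0], "ty":[-0.464, -0.464, -0.464, 0, 0, 0, 0, 0, 0, 0], "tz":[0, 0, 0, 0.48, 0.48, 0.4, 0.24, 0.16, 0, 0], "yaw":[0, 0, 0, 0, 0, 0, 0, 0, 0, 0], "aperture":[25, 25, 25, 25, 25, 25, 25, 25, 25, 25]}' | python3 jog.py
python3 - <<'E'
from h import *
s=env.sense();print(s['force'])
im=env.read_camera('wrist');c=env.read_camera('scene')
a=cv2.resize(im[200:460,160:470],None,fx=1.5,fy=1.5);b=cv2.resize(c[235:315,290:390],None,fx=3.2,fy=3.2,interpolation=cv2.INTER_CUBIC)
H=max(a.shape[0],b.shape[0]);P=lambda q:cv2.copyMakeBorder(q,0,H-q.shape[0],0,0,0)
cv2.imwrite('pics/w6.png',np.hstack([P(a),P(b)]))
E
```

```text
time: 10.9
position: [412.0, 21.8, 220.0]
ee_rot: [-0.022, 1.0, 0.0, 0.001]
force: [-0.1, 0.0, -0.9]
width: 30.7
grasp_force: 46.7
[-0.11956961  0.00214133 -0.86436   ]
```

View pics/w6.png

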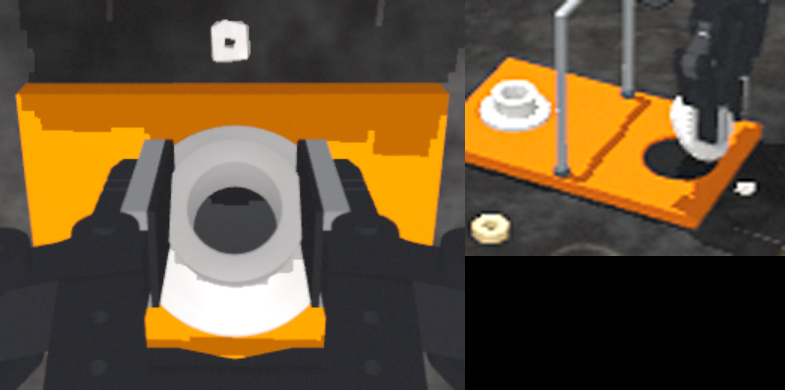

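The wrist and scene crops show the bush's low edge just above the robot-side rim of the pocket, centred in y. I'll lower it to touch.

In the tool's units: 3 mm is 0.048, 2 mm is 0.032.

```bash
echo '{"tx":[0, 0, 0, 0], "ty":[0, 0, 0, 0], "tz":[0.048, 0.048, 0.032, 0], "yaw":[0, 0, 0, 0], "aperture":[25, 25, 25, 25]}' | python3 jog.py 25; echo '{"tx":[0, 0], "ty":[0, 0], "tz":[0.032, 0], "yaw":[0, 0], "aperture":[25, 25]}' | python3 jog.py
```

```text
time: 11.5
position: [411.6, 21.8, 211.0]
ee_rot: [-0.022, 1.0, 0.0, -0.0]
force: [-0.1, -0.4, -1.3]
width: 30.6
grasp_force: 46.7
time: 11.75
position: [411.6, 21.8, 209.0]
ee_rot: [-0.022, 1.0, 0.0, -0.0]
force: [0.2, -1.1, -1.0]
width: 30.5
grasp_force: 46.7
```

In the tool's units: 2 mm is 0.032.

```bash
echo '{"tx":[0, 0], "ty":[0, 0], "tz":[0.032, 0], "yaw":[0, 0], "aperture":[25, 25]}' | python3 jog.py|grep -E 'pos|force'; echo '{"tx":[0, 0], "ty":[0, 0], "tz":[0.032, 0], "yaw":[0, 0], "aperture":[25, 25]}' | python3 jog.py|grep -E 'pos|force'; echo '{"tx":[0, 0], "ty":[0, 0], "tz":[0.024, 0], "yaw":[0, 0], "aperture":[25, 25]}' | python3 jog.py|grep -E 'pos|force'
```

```text
position: [412.0, 21.8, 207.8]
force: [0.1, 0.0, 3.8]
grasp_force: 47.8
position: [412.6, 21.8, 207.1]
force: [-0.6, -0.2, 13.0]
grasp_force: 50.2
position: [413.1, 21.8, 206.6]
force: [0.0, -0.1, 17.7]
grasp_force: 52.0
```

```bash
echo '{"tx":[-0.048, -0.048, -0.048, -0.04, 0], "ty":[0, 0, 0, 0, 0], "tz":[-0.016, -0.016, 0.016, 0.032, 0], "yaw":[0, 0, 0, 0, 0], "aperture":[25, 25, 25, 25, 25]}' | python3 jog.py 20; echo '{"tx":[-0.032, -0.032, 0], "ty":[0, 0, 0], "tz":[0.024, 0.032, 0], "yaw":[0, 0, 0], "aperture":[25, 25, 25]}' | python3 jog.py
```

```text
time: 13.12
position: [423.2, 22.1, 203.4]
ee_rot: [-0.022, 1.0, -0.0, -0.0]
force: [-5.1, -1.3, 11.2]
width: 30.5
grasp_force: 54.6
time: 13.5
position: [427.3, 22.2, 199.9]
ee_rot: [-0.022, 1.0, -0.001, -0.0]
force: [-3.6, -2.0, 8.6]
width: 30.1
grasp_force: 53.5
```

```bash
echo '{"tx":[-0.024, -0.016, 0], "ty":[0, 0, 0], "tz":[0.024, 0.024, 0], "yaw":[0, 0, 0], "aperture":[25, 25, 25]}' | python3 jog.py|grep -E 'pos|force|wid'
python3 - <<'E'
from h import *
im=env.read_camera('wrist');c=env.read_camera('scene')
a=cv2.resize(im[200:460,160:470],None,fx=1.5,fy=1.5);b=cv2.resize(c[235:315,290:390],None,fx=3.2,fy=3.2,interpolation=cv2.INTER_CUBIC)
H=max(a.shape[0],b.shape[0]);P=lambda q:cv2.copyMakeBorder(q,0,H-q.shape[0],0,0,0)
cv2.imwrite('pics/w7.png',np.hstack([P(a),P(b)]))
E
```

```text
position: [429.8, 22.3, 197.0]
force: [-4.7, -2.4, 9.8]
width: 30.5
grasp_force: 54.9
```

View pics/w7.png

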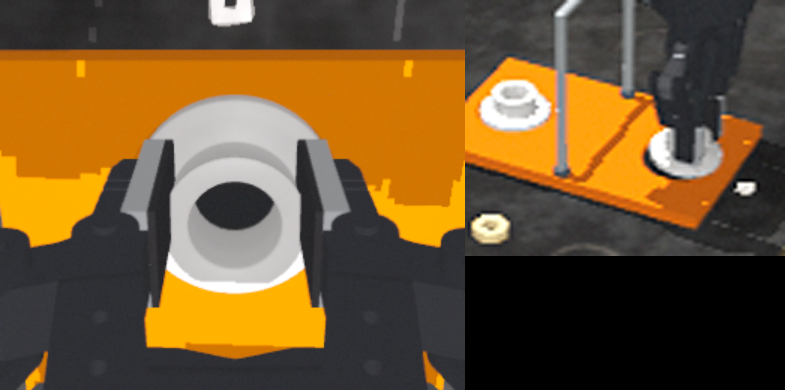

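The view shows the bush nearly flat in the pocket, with the flange's front edge at crop (235,95). I've used all ten pictures, so the rest is numeric. Next I'll release and raise, then measure.

```bash
echo '{"tx":[0, 0, 0, 0, 0, 0.16, 0.48, 0.32, 0, 0], "ty":[0, 0, 0, 0, 0, 0, 0, 0, 0, 0], "tz":[-0.008, 0, 0, 0, -0.16, -0.64, -0.64, -0.32, 0, 0], "yaw":[0, 0, 0, 0, 0, 0, 0, 0, 0, 0], "aperture":[40, 50, 60, 60, 60, 60, 60, 60, 60, 60]}' | python3 jog.py
python3 - <<'E'
from h import *
s=env.sense();im=env.read_camera('wrist');t=env.read_camera('top');print(s['position'].round(1),s['width'])
np.save('s.npy',np.r_[s['position'],s['ee_rot']]);cv2.imwrite('pics/a.png',im)
c=env.get_calibration('wrist')
h=cv2.cvtColor(im,cv2.COLOR_BGR2HSV);w=cv2.inRange(h,(0,0,90),(180,70,255))
m=orange(im)
o=onz('wrist',[[u,v] for v in range(480) for u in range(640)],20,s).reshape(480,640,3)
near=(np.hypot(o[...,0]-442.2,o[...,1]-23.1)<40)
w[~near]=0
for f,M in(('bush',w),):
    for q in cv2.findContours(M,cv2.RETR_CCOMP,cv2.CHAIN_APPROX_NONE)[0]:
        if cv2.contourArea(q)>300:
            e=cv2.fitEllipse(q);print(f,cv2.contourArea(q),np.round(e[0],1),np.round(e[1],1),onz('wrist',[e[0]],20,s)[0].round(1),onz('wrist',[e[0]],30,s)[0].round(1))
g=cv2.findContours(m,cv2.RETR_CCOMP,cv2.CHAIN_APPROX_NONE)[0]
for q in g:
    if cv2.contourArea(q)>1500: e=cv2.fitEllipse(q);print('orange',cv2.contourArea(q),np.round(e[0],1),np.round(e[1],1),onz('wrist',[e[0]],14,s)[0].round(1))
E
```

```text
time: 15.22
position: [369.9, 20.0, 306.3]
ee_rot: [-0.022, 1.0, 0.0, -0.0]
force: [-0.6, -1.4, -0.4]
width: 60.0
grasp_force: 0.0
[369.9  20.  306.3] 59.984578907525595
bush 4283.5 [315.3 327.2] [70.4 77.5] [436.9  21.5  20. ] [431.4  21.3  30. ]
orange 26758.5 [314.4 350.2] [188.9 204.8] [458.5  21.8  14. ]
orange 4583.5 [315.3 327.2] [72.8 80.2] [440.1  21.7  14. ]
```

```bash
python3 - <<'E'
from h import *
a=np.load('s.npy');s=dict(position=a[:3],ee_rot=a[3:]);im=cv2.imread('pics/a.png')
c=env.get_calibration('wrist');T=np.array(c['T_tool_cam']);R=Ro.from_quat(s['ee_rot']).as_matrix()
def proj(P):
    q=((P-s['position'])@R-T[:3,3])@T[:3,:3]
    return cv2.projectPoints(q,np.zeros(3),np.zeros(3),np.array(c['mtx']),np.array(c['distortion']))[0].reshape(-1,2)
th=np.linspace(0,2*np.pi,200)
def circ(x,y,z,r): p=proj(np.c_[x+r*np.cos(th),y+r*np.sin(th),0*th+z]);return p.min(0).round(1),p.max(0).round(1)
print('pocket14',circ(442.2,23.1,14,29));print('flange20',circ(442.2,23.1,20,27));print('flange16',circ(442.2,23.1,16,27));print('collar30',circ(442.2,23.1,30,16.5))
m=orange(im)
for q in cv2.findContours(m,cv2.RETR_CCOMP,cv2.CHAIN_APPROX_NONE)[0]:
    if cv2.contourArea(q)>1500: print(cv2.boundingRect(q))
for v in range(280,372,4): print(v,im[v,315].tolist(),end=' ')
print()
for u in range(265,366,4): print(u,im[327,u].tolist(),end=' ')
E
```

```text
pocket14 (array([275.8, 291.8]), array([358.7, 365.5]))
flange20 (array([277.9, 298.3]), array([356.6, 368. ]))
flange16 (array([278.4, 295.7]), array([356.1, 364.7]))
collar30 (array([292.4, 319.5]), array([342.1, 363.2]))
(219, 273, 193, 170)
(275, 291, 82, 74)
280 [0, 167, 255] 284 [0, 167, 255] 288 [0, 168, 255] 292 [143, 157, 189] 296 [255, 255, 255] 300 [255, 255, 255] 304 [255, 255, 255] 308 [207, 208, 210] 312 [162, 162, 165] 316 [157, 157, 159] 320 [244, 244, 246] 324 [255, 255, 255] 328 [108, 106, 109] 332 [67, 64, 64] 336 [68, 63, 63] 340 [149, 149, 151] 344 [158, 158, 161] 348 [165, 166, 169] 352 [172, 173, 176] 356 [230, 231, 233] 360 [255, 255, 255] 364 [64, 112, 174] 368 [0, 162, 255] 
265 [0, 168, 255] 269 [0, 167, 255] 273 [0, 156, 255] 277 [238, 238, 241] 281 [249, 250, 252] 285 [247, 247, 250] 289 [249, 250, 252] 293 [151, 151, 154] 297 [191, 191, 194] 301 [255, 255, 255] 305 [255, 255, 255] 309 [254, 255, 255] 313 [252, 251, 255] 317 [254, 255, 255] 321 [253, 253, 255] 325 [254, 254, 255] 329 [255, 255, 255] 333 [255, 255, 255] 337 [149, 149, 152] 341 [246, 246, 250] 345 [246, 246, 248] 349 [247, 247, 249] 353 [246, 246, 249] 357 [0, 146, 246] 361 [0, 166, 255] 365 [0, 167, 255]
```

```bash
echo '{"tx":[-0.56, -0.56, 0, 0, 0, 0], "ty":[-0.008, -0.0064, 0, 0, 0, 0], "tz":[0.32, 0.32, 0.48, 0.32, 0.1008, 0], "yaw":[0, 0, 0, 0, 0, 0], "aperture":[0, 0, 0, 0, 0, 0]}' | python3 jog.py|grep -E 'pos|force:|wid'; echo '{"tx":[0, 0, 0, 0], "ty":[0, 0, 0, 0], "tz":[0.048, 0.032, 0.016, 0], "yaw":[0, 0, 0, 0], "aperture":[0, 0, 0, 0]}' | python3 jog.py|grep -E 'pos|force:'; echo '{"tx":[0, 0, 0], "ty":[0, 0, 0], "tz":[0.016, 0.016, 0], "yaw":[0, 0, 0], "aperture":[0, 0, 0]}' | python3 jog.py|grep -E 'pos|force:'
```

```text
position: [439.8, 22.1, 210.0]
force: [0.5, -0.9, 0.2]
width: -0.2
grasp_force: 0.0
position: [439.7, 22.1, 204.5]
force: [-0.1, 0.2, -0.6]
grasp_force: 0.0
position: [439.9, 22.0, 203.6]
force: [-5.6, -0.5, 10.6]
grasp_force: 5.2
```

```bash
echo '{"tx":[0, 0.16, 0.48, 0.48, 0, 0], "ty":[0, 0, 0, 0, 0, 0], "tz":[-0.128, -0.64, -0.64, -0.32, 0, 0], "yaw":[0, 0, 0, 0, 0, 0], "aperture":[0, 0, 60, 60, 60, 60]}' | python3 jog.py|grep -E 'time|pos|force:|wid'
python3 - <<'E'
from h import *
s=env.sense();im=env.read_camera('wrist');print(s['joint_pos'].round(2))
m=orange(im)
for q in cv2.findContours(m,cv2.RETR_CCOMP,cv2.CHAIN_APPROX_NONE)[0]:
    if cv2.contourArea(q)>1500:
        x,y,w,h=cv2.boundingRect(q);print(x,y,w,h,onz('wrist',[[x+w/2,y]],14,s)[0].round(1),onz('wrist',[[x+w/2,y+h]],20,s)[0].round(1),onz('wrist',[[x,y+h/2],[x+w,y+h/2]],16,s).round(1).tolist())
t=env.read_camera('top');cv2.imwrite('pics/t.png',t)
for u in(335,349,365): print(u,[t[v,u].tolist() for v in range(246,258)])
for v in(280,284): print([t[v,u].tolist() for u in range(335,366,2)])
print(onz('top',[[335,251],[365,250.5]],150).round(1))
E
```

```text
time: 17.7
position: [369.9, 19.1, 310.1]
force: [0.0, -0.1, -0.5]
width: 59.7
grasp_force: 0.0
[-0.05 -0.36  1.96  0.    1.54 -1.66]
222 271 190 172 [399.7  20.2  14. ] [539.8  26.3  20. ] [[468.7, -45.7, 16.0], [462.8, 91.9, 16.0]]
277 288 80 74 [412.2  20.7  14. ] [466.9  23.1  20. ] [[440.7, -6.1, 16.0], [438.3, 50.0, 16.0]]
335 [[102, 181, 254], [103, 184, 255], [97, 183, 255], [103, 146, 220], [223, 209, 193], [206, 197, 187], [196, 183, 171], [78, 150, 254], [103, 186, 255], [101, 180, 255], [104, 182, 254], [102, 181, 254]]
349 [[103, 183, 254], [100, 182, 255], [98, 183, 255], [214, 205, 207], [234, 227, 218], [217, 207, 199], [168, 156, 154], [90, 183, 255], [102, 182, 255], [103, 181, 254], [102, 180, 254], [103, 181, 254]]
365 [[101, 182, 255], [99, 184, 255], [88, 153, 250], [218, 201, 181], [255, 255, 249], [200, 189, 174], [78, 125, 217], [101, 186, 255], [105, 183, 255], [103, 181, 254], [103, 181, 254], [105, 185, 255]]
[[105, 185, 255], [85, 160, 255], [196, 187, 174], [254, 254, 254], [248, 248, 248], [255, 255, 255], [255, 255, 255], [127, 127, 128], [222, 222, 225], [255, 255, 255], [250, 250, 251], [250, 250, 250], [255, 255, 255], [42, 69, 153], [106, 187, 255], [102, 181, 254]]
[[103, 183, 255], [46, 106, 223], [254, 251, 247], [249, 249, 250], [255, 255, 255], [223, 224, 225], [72, 69, 67], [76, 75, 73], [76, 72, 71], [27, 25, 23], [255, 255, 255], [252, 252, 252], [252, 252, 252], [204, 195, 182], [98, 181, 255], [103, 181, 254]]
[[511.3  55.8 150. ]
 [513.4  -7.4 150. ]]
```

In the tool's units: -6 mm is -0.096, 0.5 mm is 0.008, 0.1746 rad is 0.6984.

```bash
echo '{"tx":[0, 0, 0, 0, 0, 0, 0, 0, 0, 0, 0, 0.008], "ty":[0, 0, 0, 0, 0, 0, 0, 0, 0, 0.48, 0.48, 0.352], "tz":[-0.096, -0.096, -0.096, -0.096, -0.096, -0.096, -0.096, -0.096, -0.096, 0, 0, 0], "yaw":[0.6984, 0.6984, 0.6984, 0.6984, 0.6984, 0.6984, 0.6984, 0.6984, 0.6984, 0, 0, 0], "aperture":[85, 85, 85, 85, 85, 85, 85, 85, 85, 85, 85, 85]}' | python3 jog.py; echo '{"tx":[0, 0], "ty":[0, 0], "tz":[0, 0], "yaw":[0, 0], "aperture":[85, 85]}' | python3 jog.py|grep pos
python3 - <<'E'
from h import *
s=env.sense();im=env.read_camera('wrist');cv2.imwrite('pics/b.png',im);print(s['position'].round(1),s['ee_rot'].round(4))
np.save('s.npy',np.r_[s['position'],s['ee_rot']])
m=orange(im);n,l,st,ce=cv2.connectedComponentsWithStats(m);print(st[1:][st[1:,4]>500])
g=cv2.cvtColor(im,cv2.COLOR_BGR2HSV)
# bar expected pixels
c=env.get_calibration('wrist');T=np.array(c['T_tool_cam']);R=Ro.from_quat(s['ee_rot']).as_matrix()
P=np.array([[512.5+.043*k*0-0.043*d,25.8+d,150] for d in(-40,-20,0,20,40) for k in(0,)])
q=((P-s['position'])@R-T[:3,3])@T[:3,:3]
px=cv2.projectPoints(q,np.zeros(3),np.zeros(3),np.array(c['mtx']),np.array(c['distortion']))[0].reshape(-1,2);print(px.round(0).tolist())
for u,v in px:
    v=int(v)
    if 0<=v<480: print(v,[(x,*im[v,x].tolist()) for x in range(max(0,int(u)-16),min(640,int(u)+17),2)])
E
```

```text
time: 19.3
position: [453.2, 23.1, 363.0]
ee_rot: [0.692, 0.722, -0.001, -0.001]
force: [0.0, 0.1, 0.2]
width: 85.1
grasp_force: 0.0
position: [451.5, 23.0, 363.6]
[451.5  23.  363.6] [ 6.919e-01  7.220e-01 -6.000e-04 -7.000e-04]
[[  253   125   292   164 33960]]
[[439.0, 349.0], [443.0, 313.0], [447.0, 274.0], [451.0, 233.0], [454.0, 190.0]]
348 [(422, 116, 113, 112), (424, 115, 113, 113), (426, 116, 114, 113), (428, 117, 115, 114), (430, 117, 114, 113), (432, 87, 87, 90), (434, 138, 134, 134), (436, 115, 112, 111), (438, 34, 32, 31), (440, 34, 29, 32), (442, 33, 28, 30), (444, 34, 33, 31), (446, 33, 30, 32), (448, 34, 31, 29), (450, 33, 30, 33), (452, 33, 33, 33), (454, 32, 29, 28)]
312 [(426, 88, 91, 93), (428, 93, 92, 96), (430, 88, 88, 92), (432, 81, 83, 88), (434, 81, 84, 86), (436, 101, 100, 99), (438, 147, 144, 143), (440, 70, 66, 66), (442, 34, 33, 34), (444, 36, 32, 35), (446, 32, 33, 33), (448, 39, 37, 38), (450, 40, 39, 37), (452, 108, 106, 106), (454, 126, 123, 123), (456, 126, 123, 123), (458, 126, 123, 122)]
274 [(430, 0, 161, 255), (432, 0, 163, 255), (434, 0, 161, 25
[... 340 characters left out ...]
 255), (438, 0, 165, 255), (440, 0, 166, 255), (442, 0, 165, 255), (444, 119, 120, 128), (446, 158, 154, 154), (448, 177, 174, 173), (450, 191, 188, 187), (452, 198, 195, 194), (454, 158, 155, 154), (456, 211, 207, 206), (458, 204, 201, 199), (460, 187, 185, 183), (462, 236, 236, 239), (464, 236, 236, 239), (466, 236, 236, 238)]
189 [(438, 0, 168, 255), (440, 0, 167, 255), (442, 0, 167, 255), (444, 0, 167, 255), (446, 11, 165, 255), (448, 123, 120, 120), (450, 158, 155, 154), (452, 177, 174, 173), (454, 192, 189, 187), (456, 205, 203, 200), (458, 217, 213, 212), (460, 213, 210, 208), (462, 204, 201, 199), (464, 190, 189, 186), (466, 241, 240, 243), (468, 252, 252, 255), (470, 251, 252, 254)]
```

```bash
echo '{"tx":[0, 0.0032, 0, 0, 0, 0, 0], "ty":[0.496, 0.4896, 0, 0, 0, 0, 0], "tz":[0, 0, 0, 0.4, 0.4, 0.1376, 0], "yaw":[0, 0, 0, 0, 0, 0, 0], "aperture":[85, 85, 85, 85, 85, 85, 85]}' | python3 jog.py|grep -E 'pos|force:'; echo '{"tx":[0, 0, 0, 0, 0, 0], "ty":[0, 0, 0, 0, 0, 0], "tz":[0, 0, 0, 0, 0, 0], "yaw":[0, 0, 0, 0, 0, 0], "aperture":[0, 0, 0, 0, 0, 0]}' | python3 jog.py 60
```

```text
position: [512.7, 25.8, 306.0]
force: [-0.8, -0.4, -0.4]
grasp_force: 0.0
time: 21.22
position: [513.2, 25.9, 306.0]
ee_rot: [0.692, 0.722, 0.0, 0.0]
force: [-0.5, 0.6, 2.1]
width: 5.6
grasp_force: 58.5
```

```bash
echo '{"tx":[0, 0, 0, 0, 0, 0, 0, 0, 0, 0, 0], "ty":[0, 0, 0, 0, 0, 0, 0, 0, 0, 0, 0], "tz":[-0.048, -0.08, -0.16, -0.288, -0.32, -0.32, -0.224, -0.128, -0.064, 0, 0], "yaw":[0, 0, 0, 0, 0, 0, 0, 0, 0, 0, 0], "aperture":[0, 0, 0, 0, 0, 0, 0, 0, 0, 0, 0]}' | python3 jog.py
cat > tilt.py <<'E'
from h import *
s=env.sense();print(s['position'].round(1),s['ee_rot'].round(4),s['width'].round(2),s['force'].round(1))
for n in('scene','wrist'):
    im=env.read_camera(n);m=orange(im)
    if n=='scene':m[330:]=0
    q=max(cv2.findContours(m,0,2)[0],key=cv2.contourArea);x=cv2.approxPolyDP(cv2.convexHull(q),5,True).reshape(-1,2);print(n,x.tolist())
E
python3 tilt.py
```

```text
time: 22.6
position: [513.2, 25.9, 407.1]
ee_rot: [0.692, 0.722, -0.0, -0.001]
force: [-0.7, -0.1, -6.4]
width: 5.6
grasp_force: 58.4Traceback (most recent call last):
  File "tilt.py", line 2, in <module>
    s=env.sense();print(s['position'].round(1),s['ee_rot'].round(4),s['width'].round(2),s['force'].round(1))
                                                                    ^^^^^^^^^^^^^^^^
AttributeError: 'float' object has no attribute 'round'
```

```bash
echo '{"tx":[0, 0, -0.16, -0.32, -0.48, -0.512, -0.528, -0.528, -0.512, -0.48, -0.32, -0.176], "ty":[0, 0, 0.0432, 0.0864, 0.1296, 0.1376, 0.1424, 0.1424, 0.1376, 0.1296, 0.0864, 0.0496], "tz":[0, 0, 0, 0, 0, 0, 0, 0, 0, 0, 0, 0], "yaw":[0.388, 0.388, 0.388, 0, 0, 0, 0, 0, 0, 0, 0, 0], "aperture":[0, 0, 0, 0, 0, 0, 0, 0, 0, 0, 0, 0]}' | python3 jog.py; echo '{"tx":[0, 0, 0], "ty":[0, 0, 0], "tz":[0, 0, 0], "yaw":[0, 0, 0], "aperture":[0, 0, 0]}' | python3 jog.py|grep -E 'time|pos'
cat > tip.py <<'E'
from h import *
s=env.sense();print(s['position'].round(1),s['ee_rot'].round(4),s['width'],s['force'].round(1))
im=env.read_camera('wrist');cv2.imwrite('pics/h.png',im);np.save('s.npy',np.r_[s['position'],s['ee_rot']])
for n in('scene','top','wrist'):
    im=env.read_camera(n);cv2.imwrite(f'pics/{n}9.png',im);m=orange(im)
    if n=='top': m[:,:390]=0
    if n=='scene': m[330:]=0;m[:,:250]=0
    cs=[c for c in cv2.findContours(m,0,2)[0] if cv2.contourArea(c)>150]
    for c in cs: print(n,cv2.contourArea(c),cv2.approxPolyDP(cv2.convexHull(c),4,True).reshape(-1,2).tolist())
E
python3 tip.py
```

```text
time: 24.1
position: [518.2, -234.9, 407.3]
ee_rot: [0.789, 0.614, -0.0, -0.0]
force: [0.3, -0.2, -4.6]
width: 5.5
grasp_force: 58.5
time: 24.48
position: [518.3, -233.3, 407.9]
[ 518.3 -233.3  407.9] [7.889e-01 6.145e-01 1.000e-04 0.000e+00] 5.357011175603257 [ 0.1 -0.5 -6.5]
scene 1716.5 [[328, 191], [363, 179], [421, 204], [390, 221]]
top 225.5 [[478, 277], [490, 280], [486, 297], [472, 289]]
top 1030.0 [[469, 246], [443, 295], [427, 292], [441, 247], [454, 242]]
top 935.0 [[473, 201], [472, 241], [440, 242], [452, 195]]
wrist 388.5 [[437, 222], [434, 241], [415, 243], [422, 225]]
wrist 51907.5 [[496, 130], [474, 320], [162, 318], [141, 130]]
```

```bash
echo '{"tx":[0, -0.016, -0.016, -0.016, 0, 0, 0, 0], "ty":[0.08, 0.192, 0.288, 0.288, 0.192, 0.072, 0, 0], "tz":[0, 0, 0, 0, 0, 0, 0, 0], "yaw":[0, 0, 0, 0, 0, 0, 0, 0], "aperture":[0, 0, 0, 0, 0, 0, 0, 0]}' | python3 jog.py; echo '{"tx":[0, 0, 0, 0, 0, 0], "ty":[0, 0, 0, 0, 0, 0], "tz":[0.064, 0.128, 0.128, 0.096, 0.048, 0], "yaw":[0, 0, 0, 0, 0, 0], "aperture":[0, 0, 0, 0, 0, 0]}' | python3 jog.py
```

```text
time: 25.68
position: [584.6, -254.0, 407.8]
ee_rot: [0.789, 0.614, -0.0, -0.0]
force: [-0.0, 0.6, -5.8]
width: 5.5
grasp_force: 58.5
time: 26.42
position: [584.8, -254.0, 378.5]
ee_rot: [0.789, 0.614, -0.0, -0.0]
force: [-0.4, -0.2, -6.1]
width: 5.5
grasp_force: 58.5
```

```bash
for i in 1 2 3; do echo '{"tx":[0, 0], "ty":[0, 0], "tz":[0.032, 0], "yaw":[0, 0], "aperture":[0, 0]}' | python3 jog.py|grep -E 'pos|force:'; done
```

```text
position: [584.8, -254.0, 376.8]
force: [-0.0, 0.8, -6.5]
grasp_force: 58.5
position: [584.8, -254.0, 374.5]
force: [0.1, 0.8, -5.4]
grasp_force: 58.5
position: [584.8, -254.0, 372.6]
force: [1.4, -0.3, -6.5]
grasp_force: 58.5
```

```bash
for i in 1 2 3; do echo '{"tx":[0, 0], "ty":[0, 0], "tz":[0.024, 0], "yaw":[0, 0], "aperture":[0, 0]}' | python3 jog.py|grep -E 'pos|force:'; done
```

```text
position: [584.9, -254.0, 371.8]
force: [2.3, 0.1, -3.5]
grasp_force: 58.8
position: [585.0, -254.0, 371.1]
force: [3.1, -0.7, 2.8]
grasp_force: 59.3
position: [585.0, -254.0, 370.8]
force: [2.2, -0.0, 7.3]
grasp_force: 59.9
```

In the tool's units: -1.5 mm is -0.024, 0.4 mm is 0.0064.

```bash
echo '{"tx":[0, 0, 0, 0, 0, 0, 0, 0], "ty":[0.0064, 0, 0, 0, 0, 0, 0, 0], "tz":[-0.024, 0, 0, 0, 0, 0, 0, 0], "yaw":[0, 0, 0, 0, 0, 0, 0, 0], "aperture":[0, 0, 12, 25, 50, 50, 50, 50]}' | python3 jog.py; python3 tip.py
```

```text
time: 28.92
position: [585.2, -254.1, 369.8]
ee_rot: [0.789, 0.614, 0.0, -0.0]
force: [-0.0, 0.6, 0.4]
width: 49.9
grasp_force: 0.0
[ 585.2 -254.1  369.8] [ 0.7893  0.6141  0.     -0.    ] 49.86603774698915 [-0.   0.6  0.4]
scene 1622.0 [[311, 195], [344, 182], [399, 208], [368, 224]]
top 1721.5 [[463, 168], [480, 177], [469, 223], [449, 265], [434, 257], [458, 170]]
wrist 7428.5 [[334, 250], [484, 270], [477, 322], [332, 321]]
wrist 317.0 [[443, 226], [441, 240], [419, 240], [427, 227]]
wrist 34582.0 [[146, 127], [502, 133], [489, 240], [307, 321], [167, 318]]
```

```bash
echo '{"tx":[0, 0, 0, 0, 0.48, 0.48, 0.64, 0.64, 0, 0, 0, 0], "ty":[0, 0, 0, 0, -0.64, -0.64, -0.64, -0.48, 0, 0, 0, 0], "tz":[-0.128, -0.32, -0.48, -0.48, -0.32, 0, 0, 0, 0, 0, 0, 0], "yaw":[0, 0, 0, 0, 0, 0, 0, 0, 0, 0, 0, 0], "aperture":[50, 50, 50, 50, 50, 50, 50, 50, 50, 50, 50, 50]}' | python3 jog.py
python3 tip.py; sleep 0; python3 - <<'E'
from h import *
s=env.sense()
im=cv2.imread('pics/scene9.png');t=cv2.imread('pics/top9.png')
q=[c for c in cv2.findContours((lambda m:(m.__setitem__((slice(None),slice(0,390)),0),m)[1])(orange(t)),cv2.RETR_CCOMP,cv2.CHAIN_APPROX_NONE)[0] if cv2.contourArea(c)>150]
for c in q: print(cv2.contourArea(c),cv2.boundingRect(c),onz('top',[cv2.fitEllipse(c)[0]],79).round(0).tolist())
b=cv2.boxPoints(cv2.minAreaRect(np.vstack(q)));w=onz('top',b,79);print('plate',w.round(0).tolist(),w.mean(0).round(0))
E
```

```text
time: 30.62
position: [474.6, -82.3, 477.4]
ee_rot: [0.79, 0.614, -0.0, -0.0]
force: [-0.4, 0.5, 0.0]
width: 49.9
grasp_force: 0.0
[474.6 -82.3 477.4] [ 7.896e-01  6.136e-01 -2.000e-04 -3.000e-04] 49.860561967845584 [-0.4  0.5  0. ]
scene 1624.0 [[311, 195], [344, 182], [399, 208], [368, 224]]
top 673.0 [[486, 175], [512, 183], [502, 216], [475, 208]]
top 2161.0 [[459, 168], [480, 173], [500, 221], [489, 276], [441, 231]]
wrist 13638.0 [[363, 271], [583, 275], [587, 278], [563, 383], [357, 389]]
673.0 (475, 175, 38, 42) [[647.0, -302.0, 79.0]]
2161.0 (441, 168, 61, 109) [[581.0, -251.0, 79.0]]
plate [[497.0, -161.0, 79.0], [712.0, -221.0, 79.0], [678.0, -351.0, 79.0], [463.0, -289.0, 79.0]] [ 588. -255.   79.]
```

```bash
python3 - <<'E'
from h import *
t=cv2.imread('pics/top9.png');h=cv2.cvtColor(t,cv2.COLOR_BGR2HSV);w=cv2.inRange(h,(0,0,150),(180,60,255))
w[:,:435]=0;w[:,515:]=0;w[:160]=0;w[285:]=0
for c in cv2.findContours(w,cv2.RETR_CCOMP,cv2.CHAIN_APPROX_NONE)[0]:
    if cv2.contourArea(c)>40: e=cv2.fitEllipse(c);print(cv2.contourArea(c),np.round(e[0],1),np.round(e[1],1),onz('top',[e[0]],83)[0].round(1))
m=orange(t)
for v in range(228,272,3): print(v,''.join('o' if m[v,u] else ('w' if w[v,u] else '.') for u in range(436,510)))
E
```

```text
527.5 [477.8 264. ] [14.3 55.6] [ 491.  -262.9   83. ]
1625.0 [451.1 258.4] [39.5 57.9] [ 502.6 -202.5   83. ]
726.0 [491.6 197.1] [46.3 61.9] [ 642.6 -294.7   83. ]
66.5 [484.1 190.9] [ 8.1 10.7] [ 656.3 -277.6   83. ]
228 ...w..o.ooooooooooooooooooooooooooooooooooooooooooooooooooooo.....www.....
231 ww...oooooooooooooooooooooooooooooooooooooooooooo.oooooooooooo..oo........
234 wwwwwwwwww.....ooooooooooooooooooooooooooooo.oooooooooooooooooooo.........
237 wwwwwwwwwwwwwwwwwwwwww.w..oooooooooooooooooooooooooooooooooooooo..........
240 wwwwwwwwwwwwwwwwwwwwwwwwwwwwwwwwww.....wwww....ooooooooooooooooo..........
243 wwwwwwwwwwwwwwwwwwwwwwwwwwwwwwwwwww....wwwwwwwwwww.oooooooooooo...........
246 wwwwwwwwwwwwwwwwwwwwwwwwwwwwwwwwwwww...wwwwwwwwwwww.oooooooooo............
249 wwwwwwwwwwwwwwwwwwwwwwwwwwwwwwwwwwww...wwwwwwwwwwww.ooooooooo.............
252 wwwwwwwwwwwwwwwwwwwwwwwwwwwwwwwwwwww...wwwwwwwwwwww.oooooooo..............
255 wwwwwwwwwwwwwwwwwwwwwwwwwwwwwwwwwwww..wwwwwwwwwwwwwoooooooo...............
258 wwwwwwwwwwwwwwwwwwwwwwwwwwwwwwwwwww...wwwwwwwwwwwwwoooooooo...............
261 wwwwwwwwwwwwwwwwwwwwwwwwwwwwwwwwwww..wwwwwwwwwwwwww.oooooo................
264 wwwwwwwwwwwwwwwwwwwwwwwwwwwwwwwwww..wwwwwwwwwwwwww..ooooo.................
267 wwwwwwwwwwwwwwwwwwwwwwwwwwwwwwwww...wwwwwwwwwwwwww..oooo..................
270 wwwwwwwwwwwwwwwwwwwwwwwwwwwwwwwww..wwwwwwwwwwwwww...ooo...................
```

In the tool's units: 50 mm is 0.8, 40 mm is 0.64.

```bash
echo '{"tx":[0.64, 0.8, 0.8, 0.8, 0.48, 0, 0], "ty":[0, 0, 0, 0, 0, 0, 0], "tz":[0, 0, 0, 0, 0, 0, 0], "yaw":[0, 0, 0, 0, 0, 0, 0], "aperture":[50, 50, 50, 50, 50, 50, 50]}' | python3 jog.py|grep -E 'time|pos'; python3 - <<'E'
from h import *
t=env.read_camera('top');h=cv2.cvtColor(t,cv2.COLOR_BGR2HSV);w=cv2.inRange(h,(0,0,130),(180,60,255))
m=orange(t);m[:,:425]=0;m[:,530:]=0
q=[c for c in cv2.findContours(m,0,cv2.CHAIN_APPROX_NONE)[0] if cv2.contourArea(c)>150]
b=cv2.boxPoints(cv2.minAreaRect(np.vstack(q)));W=onz('top',b,79);print(W.round(1).tolist(),W.mean(0).round(1))
for c in cv2.findContours(m,cv2.RETR_CCOMP,cv2.CHAIN_APPROX_NONE)[0]:
    if 200<cv2.contourArea(c)<1500: e=cv2.fitEllipse(c);print(cv2.contourArea(c),np.round(e[0],1),np.round(e[1],1),onz('top',[e[0]],79)[0].round(1))
for v in range(222,272,2): print(v,''.join('o' if m[v,u] else ('w' if w[v,u] else '.') for u in range(436,510)))
E
```

```text
time: 31.7
position: [528.3, 131.1, 477.7]
[[495.4, -162.0, 79.0], [711.6, -220.1, 79.0], [679.4, -349.8, 79.0], [463.1, -289.5, 79.0]] [ 587.4 -255.3   79. ]
675.0 [494.1 195.7] [35.4 38.1] [ 646.5 -301.6   79. ]
551.0 [465.7 251.6] [26.  27.1] [ 518.5 -236.2   79. ]
222 ........ooooooooooooooooooooooooooooooooooooooooooooooooooooooooowwww....w
224 ....w..oooooooooooooooooooooooooooooooooooooooooooooooooooooooooo.www.....
226 ...w...oooooooooooooooooooooooooooooooooooooooooooooooooooooooww..www.....
228 ...w..oooooooooooooooooooooooooooooooooooooooooooooooooooooo......www.....
230 ..w...ooooooooooooooooooooooooooooooooooooooooooooooooooooooo.....www.....
232 .....ooooooooooooooooooooooooooooooooooooooooooooooooooooooooooooo........
234 .....oooooooooooooooooooooooooooooooooooooooooooooooooooooooooooo.........
236 ....ooooooooooooooooooooooooooooooooooooooooooooooooooooooooooooo.........
238 ....oooooooooooooooooooooooooooooooooooooooooooooooooooooooooooo..........
240 ...ooooooooooooooooooooo...........ooooooooooooooooooooooooooooo..........
242 ...oooooooooooooooooo...wwwwwwwwwwww.
[... 443 characters left out ...]
oooooooooooowwwww.wwww........wwwwww.ooooooooooooooooo..............
256 oooooooooooooooooo.wwwwwwwwwww....wwwwwwwwooooooooooooooooo...............
258 ooooooooooooooooooo.wwwwww.wwwwwwwwwwwwwwoooooooooooooooooo...............
260 ooooooooooooooooooooowwwwwwwwwwwwwwwwww.oooooooooooooooooo................
262 ...oooooooooooooooooooowwwwwwwwwwwwwwwooooooooooooooooooo.................
264 ..........oooooooooooooooo.wwwwwwwooooooooooooooooooooooo.................
266 .................ooooooooooooooooooooooooooooooooooooooo..................
268 ........................oooooooooooooooooooooooooooooooo..................
270 ...............................oooooooooooooooooooooooo...................
```

```bash
python3 -c "
from station import env
print(env.job_done())"
```

```text
the job is handed in; nothing more can be done
None
```

The job is handed in at about 32 s. The last top-camera measurement shows the bush centred in its pocket and the carrier hanging level on both hooks, with the arm clear; no verdict came back.

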